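# Free a display model from the shop turntable (left-hand hold-down knob)

## Task

Take the white model car off the display turntable for a customer: slacken the black hold-down knob, which has a left-hand thread, by turning it clockwise (seen from above) only until it lets go of the plinth, at most a quarter turn beyond that. Then draw the model straight back from under the knob, never dragging or prying it while it is still clamped, and set it down gently, upright, in the middle of the blue mat. Do not tighten the knob, and leave the other goods alone.

Things in the scene. Friction and masses are not known exactly. Their poses are not given: they have to be found in the camera images.
- turntable: Display turntable: white platter, 320 mm across, top at z = 40 mm, on a black foot; its drive is locked, it cannot turn or move. Origin under its centre on the counter; its +x axis points from the centre to the hold-down stud 85 mm away. Two aluminium locating strips, 6 mm high, 150 mm long, run along x beside the plinth with 2 mm of play.
- stud_top (a point): Top of the steel hold-down stud, left-hand thread, 2 mm a turn, 84 mm above the counter. The knob starts clamped by an unknown 0.6 to 4 rad. As it is turned clockwise the spring under its flange relaxes: clamping force and turning torque fall slowly (about 25 N and 0.17 N m at the tightest), then at letting go drop from some 11 N and 0.1 N m to nothing but 0.025 N m of thread drag.
- knob: Black fluted hold-down knob with red cap, on the stud, axis vertical. Origin on the axis at the underside of its sprung steel flange (40 mm diameter, 4 mm thick), on the plinth's top, 50 mm above the counter, or up to 1.3 mm lower while the spring is squeezed. Neck 23 mm diameter; grip head 40 mm diameter, from 18 to 40 mm above the origin. Clockwise from above loosens it. It stays as left.
- knob_grip (a point): Point on the knob's axis half-way up its grip head, 29 mm above the knob's origin: where to grip it (18 N is enough). Turning it anticlockwise adds to the clamping force; 32 N damages the plinth. Rising more than 0.55 mm above the height where it lets go (a little over a quarter turn) is unscrewed too far.
- model: Model car on its plinth, loose, about 0.45 kg. Plinth dark wood, 240 x 84 x 10 mm; origin at the centre of its underside, +x along it towards the knob, z up. The white boxy off-roader on it is 140 mm long, 58 wide, 60 high, centred at x = -40 mm. To clear the knob the model must slide at least 45 mm along its own -x before it is lifted; free, it slides with under 10 N.
- slot (a point): Where the stud stands in the slot of the plinth, on its top face, 100 mm ahead of the plinth's centre. The slot is 13 mm wide and 28 mm deep, open at the plinth's +x end.
- model_grip (a point): Centre of the car, 40 mm behind the plinth's centre, 50 mm above the plinth's underside: where to grip the model across its y. The car's body and cabin sides there are flat, upright and 56 mm apart (25 N holds it). Axes as the model's.
- mat: Blue handover mat fixed to the counter, 280 x 150 x 3 mm, long side along its x; origin at its centre on the counter.
- mat_top (a point): Centre of the mat's top, 3 mm above the counter.
- tray: Grey plastic tray, 220 x 140 x 25 mm, fixed, with two small cars in it; the mat and the tray may lie on either side.
- small_car_a: Bystander: small red toy car, 66 x 30 x 29 mm, in the tray. Origin centre of its underside.
- small_car_b: Bystander: small yellow toy car, 66 x 30 x 29 mm, in the tray. Origin centre of its underside.
- transmitter: Bystander: black radio control handset, 110 x 150 x 63 mm, lying on the counter. Origin centre of its underside.
- boxed_car: Bystander: blue window carton with a toy car, 90 x 170 x 75 mm, on the counter. Origin centre of its underside.

How it is judged (in metres and radians):
On the way, in this order (a step that is already met when the one before it is completed fails the run):
1. the knob is slackened until it no longer presses on the plinth, the model still in its place (contact force between knob and model below 2 N and distance of model_grip from where it was at the start of the episode below 0.006 m), for 0.3 s.
2. the model is drawn straight back along the platter, at least 40 mm, out from under the knob (x of model_grip in the frame of turntable below -0.095 m and z of model_grip in the frame of turntable below 0.115 m).
At the end, for the whole second after the job is handed in: The model stands upright (within 0.08 rad) and at rest on the mat, the centre of the car within 80 mm of the mat's centre; the knob is still on its stud, unscrewed by less than 0.27 turn beyond letting go (horizontal distance between model_grip and mat_top below 0.08 m and height (world z) of model_grip below 0.06 m and angle between model's own z axis and vertical below 0.08 rad and contact force between model and mat above 2 N and linear speed of model below 0.02 m/s and z of knob in the frame of turntable below 0.05055 m); the robot touches nothing.
It fails at once if the model is dragged or pried more than 6 mm out of its place while the knob still bears on the plinth with more than 4 N (distance of model_grip from where it was at the start of the episode above 0.006 m and contact force between knob and model above 4 N).
It fails at once if the knob bears on the plinth with more than 32 N (turned the wrong way) (contact force between knob and model above 32 N).
It fails at once if the knob is unscrewed more than 0.27 turn beyond letting go (0.55 mm of rise) (z of knob in the frame of turntable above 0.05055 m).
It fails at once if the model is dropped (moves faster than 0.6 m/s while the fingers do not hold it) (linear speed of model above 0.6 m/s and contact force between the fingers and model below 0.1 N).
It fails at once if another article is moved by more than 25 mm (distance of any of small_car_a, small_car_b, transmitter, boxed_car from where it was at the start of the episode above 0.025 m).
It also fails if it takes over 72 s, if anything falls off the work surface, if the arm or the gripper's body presses on something with over 40 N, if the wrist force passes 120 N, or if a joint passes its speed limit or range.

## Robot

A 6-joint arm with a two-finger parallel gripper is mounted at the origin on the work surface. World frame = base frame: x ahead of the robot, y to its left, z up, the work surface at z = 0. Lengths are in m, angles in degrees, forces in N, time in s.
With the tool pointing down it reaches from about 0.275 to 0.725 m from the base axis. Payload 5.6 kg.
Tool frame: the origin (TCP) lies between the finger pads; the fingertips stand 17 mm ahead of it and the grasp point (between the pads) lies 2 mm behind it (bot.finger_overhang is the distance from the TCP to the fingertips, in m); z points along the fingers, x is the direction in which the jaws open and shut, and the axes are right-handed (so a half turn about z gives the same grasp; the last joint's range is limited). The gripper opens to 85 mm and grips with 20 to 120 N. Pads are 22 mm wide; open, the fingers measure 114 mm over their backs; the gripper's body (76 mm by 85 mm) begins 54 mm behind the grasp point. The pads swing forward as they close: fully open they stand 13 mm farther back than shut.
Start: joints at [-50.271, 14.616, 6.199, 0, -81.583, -16.306], TCP at [0.219, -0.505, 0.248] pointing down, gripper open.
Joint ranges: [-168.99, 168.99], [-69.2, 112.95], [-62.41, 85.93], [-164.36, 98.24], [-168.68, -3.75], [-174.98, 174.98]. Speed limits (degrees/s): [147.25, 147.25, 180, 180, 180, 180].

## Interface

Orientations are given as [roll, pitch, yaw] about the fixed x, y, z axes, in that order (R = Rz(yaw) Ry(pitch) Rx(roll)).
In Python, from bench import bot, cams gives the robot as it stands. The module is installed in compiled form; this text tells all that it offers.
- The arm moves only by the tool step_arm, never from a script. Its argument "plan" is text: rows parted by semicolons, each of 6 numbers parted by spaces: the shift along the tool's x, y, z in mm, then the turn, a rotation vector about the tool's x, y, z in degrees. A call has 1 to 10 rows; each row shifts and turns the commanded pose from where the row before left it, along the tool's axes as they then stand; what a row does not reach is not made up. A row lasts 1/10 s, in which the tool goes at most 50 mm and 8.59 degrees, less where a joint would pass 70% of its speed; a pose out of reach is approached as far as the arm can. A call with a gripper value outside its range is refused whole. "grip" is the closure, from -1 (fully open) to 1 (shut), so that 0 is half open, set as the call begins (left out, the last holds). The fingers move at their own pace and stop on an object; "squeeze" is the grip in N (left out, the last holds). Time passes only in rows, so rows that do not move let the fingers close. It gives the time, the measured TCP pose, the force and the opening at its end, in the units of the state.
- bot.read_state(): the state, without advancing time (a new reading comes with each control period).
- cams.read_camera(name): name is "side" or "top"; returns a dict with "pixels" (420x560x3 uint8, red, green, blue), "K" (3x3 intrinsics, pixels), "eye" and "orientation" of the camera in the world. Camera axes: x right, y up, looking along -z (the intrinsics and any distortion apply to the point x, -y, -z); pixel columns grow to the right and rows downward; lengths in m; the calibration is good to about 2 mm. A picture is of the moment at which its call begins. There is no depth.
- bot.finish_job(): hands the job in, once; it reports no verdict.
The state is a dict: "time": time; "qpos": joint angles; "qvel": joint speeds; "joint_torque": joint torques, N m; "tool_pos": TCP position; "tcp_rot": TCP orientation; "force": force on the tool from outside, world axes, zero at the start; "ft_torque": the same for the moment, N m; "gripper_width": finger opening in m.
Only numpy, scipy, OpenCV 4.12 (cv2) and the standard library are available. Lean on these libraries where they do the work, as an engineer would, in place of code of your own. Each camera call takes 0.05 s, during which the arm holds its last target.

## Working session

There is one attempt and no reset: what is moved stays moved. The work goes in short steps, Python scripts to look and compute and a tool call to move; the robot and the scene stay as the last step left them, time stands still between calls to the robot, and variables do not carry over. Pictures are saved under pics/ and viewed, and the job is handed in when it is done.

Besides the shell and the picture viewer there is one more tool, called after ">>>" in YAML: its name, and indented under it one key for each argument. step_arm: Moves the arm, as the interface text tells. Its arguments: {"type":"object","properties":{"plan":{"type":"string"},"grip":{"type":"number"},"squeeze":{"type":"number"}},"required":["plan"]}

```bash
mkdir -p pics; python3 - <<'E'
from bench import bot,cams
import cv2,numpy as np
print(bot.read_state())
for n in("side","top"):
    d=cams.read_camera(n); cv2.imwrite(f"pics/{n}0.png",d["pixels"][:,:,::-1]); print(n,d["K"],d["eye"],d["orientation"],[k for k in d])
E
```

```text
{'time': 0.0, 'qpos': array([-5.02715804e+01,  1.46523286e+01,  6.13123655e+00, -2.78911227e-02,
       -8.15843693e+01, -1.63063859e+01]), 'qvel': array([-0.0317913 , -0.00753324,  0.04190657,  0.01777142,  0.08064335,
        0.06460131]), 'joint_torque': array([ 4.24939299e-04, -3.86632061e+01,  2.37948185e+01,  5.36546364e+00,
       -6.06167538e-03, -7.06109927e-05]), 'tool_pos': array([ 0.21849572, -0.50422495,  0.24740444]), 'tcp_rot': array([-1.79996863e+02, -1.08964610e-01,  1.13417923e+02]), 'force': array([0.17114471, 0.12072913, 0.04747954]), 'ft_torque': array([-0.05917071,  0.00950913, -0.02292045]), 'gripper_width': 0.08512494803659033}
side [[388.34441705   0.         277.88621538]
 [  0.         388.34441705 208.91146403]
 [  0.           0.           1.        ]] [0.00117817 0.68121783 0.57314788] [  61.37774693    0.97436707 -140.66750523] ['pixels', 'K', 'eye', 'orientation']
top [[491.27992846   0.         288.20473558]
 [  0.         491.27992846 202.04509387]
 [  0.           0.           1.        ]] [ 0.31140342 -0.0169914   1.24984577] [ 12.09635449  -0.19813574 -82.98807256] ['pixels', 'K', 'eye', 'orientation']
```

View pics/top0.png

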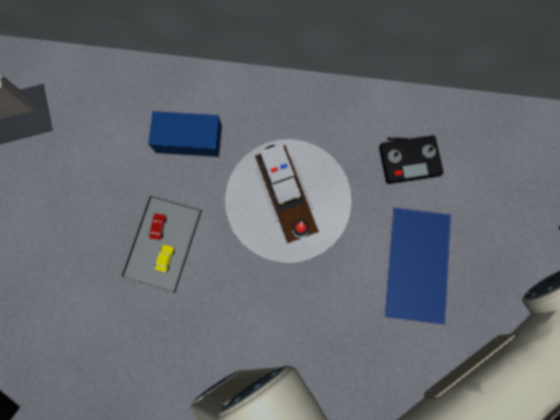

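View pics/side0.png

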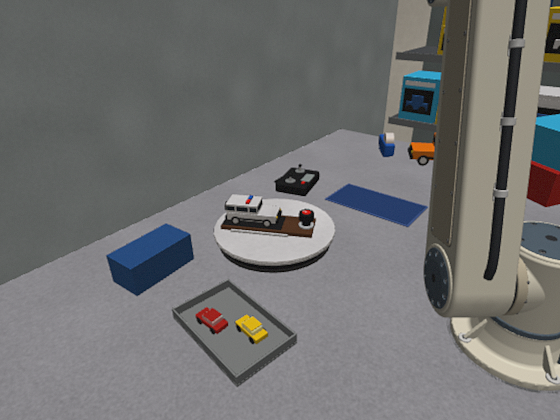

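```bash
cat > h.py <<'E'
import numpy as np,cv2
from scipy.spatial.transform import Rotation as R
def ray(d,u,v):
    p=np.linalg.inv(d["K"])@np.array([u,v,1.])
    w=R.from_euler("xyz",d["orientation"],degrees=True).apply([p[0],-p[1],-p[2]])
    return np.array(d["eye"]),w
def onz(d,u,v,z):
    e,w=ray(d,u,v); return e+w*(z-e[2])/w[2]
def proj(d,P):
    c=R.from_euler("xyz",d["orientation"],degrees=True).inv().apply(np.array(P)-d["eye"])
    q=d["K"]@np.array([c[0],-c[1],-c[2]]);return q[:2]/q[2]
def two(d1,a,d2,b):
    e1,w1=ray(d1,*a);e2,w2=ray(d2,*b)
    A=np.stack([w1,-w2],1);s=np.linalg.lstsq(A,e2-e1,rcond=None)[0]
    p,q=e1+s[0]*w1,e2+s[1]*w2
    return (p+q)/2,np.linalg.norm(p-q)
E
python3 - <<'E'
from bench import cams
from h import *
t=cams.read_camera("top");s=cams.read_camera("side")
np.savez("pics/c.npz",t=t["pixels"],s=s["pixels"])
def big(m,roi=None,n=1):
    m=m.astype(np.uint8)*255
    if roi is not None:
        k=np.zeros_like(m);k[roi[1]:roi[3],roi[0]:roi[2]]=1;m=m*k
    c,_=cv2.findContours(m,cv2.RETR_EXTERNAL,cv2.CHAIN_APPROX_NONE)
    return sorted(c,key=cv2.contourArea)[::-1][:n]
p=t["pixels"].astype(int);r,g,b=p[...,0],p[...,1],p[...,2]
# platter
c=big((p.min(2)>150),(215,130,360,270))[0]
h=cv2.convexHull(c)[:,0,:]
W=np.array([onz(t,*q,0.040)[:2] for q in h]).astype(np.float32)
(cx,cy),rad=cv2.minEnclosingCircle(W);print("platter",cx,cy,rad)
# plinth
hs=p
m=(r>g+12)&(p.max(2)<130)
c=big(m,(240,140,330,250),3)
for k in c: print("brown",cv2.contourArea(k),cv2.boundingRect(k))
pts=np.vstack([k[:,0] for k in c if cv2.contourArea(k)>20])
W=np.array([onz(t,*q,0.050)[:2] for q in pts]).astype(np.float32)
rr=cv2.minAreaRect(W);print("plinth",rr,cv2.boxPoints(rr))
# red cap
c=big((r>150)&(g<90),(285,210,320,245))[0];M=cv2.moments(c);a=(M['m10']/M['m00'],M['m01']/M['m00']);print("cap top",a,cv2.boundingRect(c))
q=s["pixels"].astype(int)
c=big((q[...,0]>150)&(q[...,1]<90),(290,195,325,235))[0];M=cv2.moments(c);bb=(M['m10']/M['m00'],M['m01']/M['m00']);print("cap side",bb,cv2.boundingRect(c))
print(two(t,a,s,bb),onz(t,*a,.091))
# mat
c=big((b>r+50),(370,195,470,340))[0]
W=np.array([onz(t,*x[0],0.003)[:2] for x in c]).astype(np.float32);print("mat",cv2.minAreaRect(W))
# roof/car
for nm,mm in(("blue light",(b>r+60)),("red light",(r>g+80))):
    for k in big(mm,(262,145,300,190),2):
        M=cv2.moments(k); 
        if M['m00']: print(nm,M['m10']/M['m00'],M['m01']/M['m00'])
v=np.vstack([cv2.resize(t["pixels"][130:270,215:365],(600,560),interpolation=cv2.INTER_CUBIC)])
cv2.imwrite("pics/tz.png",v[:,:,::-1])
cv2.imwrite("pics/sz.png",cv2.resize(s["pixels"][180:270,205:345],(784,504),interpolation=cv2.INTER_CUBIC)[:,:,::-1])
E
```

```text
platter 0.5763965845108032 0.01209010649472475 0.15799817442893982
brown 925.0 (256, 156, 62, 86)
brown 0.0 (285, 148, 1, 1)
brown 0.0 (286, 150, 1, 2)
plinth ((0.5897378921508789, 0.018934592604637146), (0.23405931890010834, 0.07953138649463654), 27.491661071777344) [[ 4.67566818e-01  1.86692923e-04]
 [ 5.04280090e-01 -7.03638494e-02]
 [ 7.11908937e-01  3.76824923e-02]
 [ 6.75195694e-01  1.08233035e-01]]
cap top (300.3333333333333, 227.44270833333331) (297, 223, 8, 9)
cap side (306.7833333333333, 211.81666666666666) (302, 210, 9, 4)
(array([ 0.49909943, -0.02756258,  0.09241493]), np.float64(0.0025228292269330963)) [ 0.50043294 -0.02693846  0.091     ]
mat ((0.45794105529785156, -0.3343926668167114), (0.14636172354221344, 0.27601683139801025), 89.91210174560547)
blue light 283.0808080808081 165.85858585858585
red light 273.82142857142856 169.07142857142858
```

View pics/tz.png

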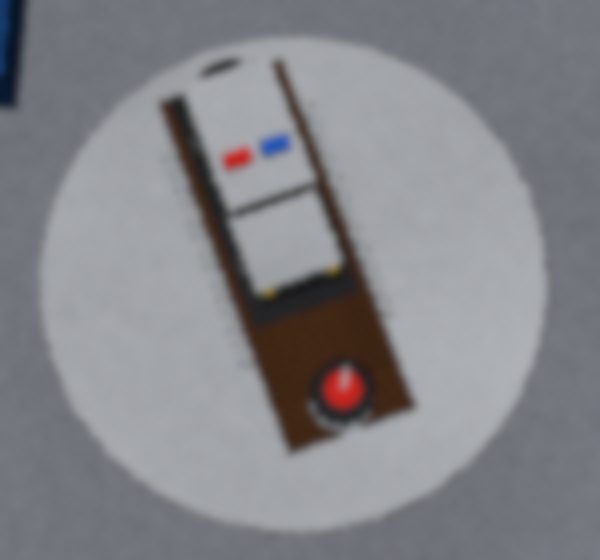

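View pics/sz.png

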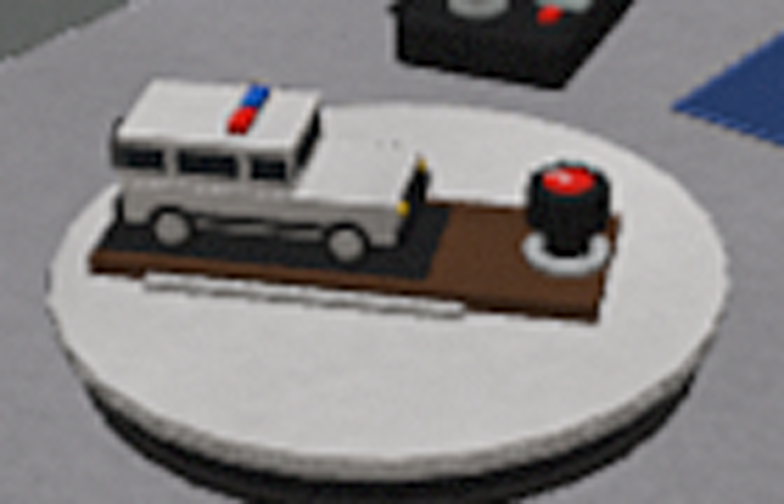

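>>> step_arm:
  plan: "10 14 0 0 0 0;20 28 0 0 0 0;27 37 0 0 0 0;27 37 0 0 0 0;27 37 0 0 0 0;27 37 0 0 0 0;27 37 0 0 0 0;27 37 0 0 0 0;27 37 0 0 0 0;27 37 0 0 0 0"
  grip: -1
  squeeze: 25

```text
time: 1.2
tool_pos: [0.4315, -0.1427, 0.2484]
tcp_rot: [180.0, 0.0, 113.4]
force: [0.6, -0.6, 0.1]
gripper_width: 0.0854
```

>>> step_arm:
  plan: "27 37 0 0 0 0;27 37 0 0 0 0;16 21 0 0 0 0;0 0 0 0 0 -4;0 0 0 0 0 -8;0 0 0 0 0 -8;0 0 0 0 0 -8;0 0 0 0 0 -8;0 0 0 0 0 -8;0 0 0 0 0 -8"

```text
time: 2.2
tool_pos: [0.4902, -0.0425, 0.2481]
tcp_rot: [-180.0, -0.0, 165.8]
force: [0.1, -0.3, 0.1]
gripper_width: 0.0856
```

```bash
cat >> h.py <<'E'
def go(bot,x,y,z,yaw=None):
    s=bot.read_state();T=R.from_euler("xyz",s["tcp_rot"],degrees=True)
    d=T.inv().apply(np.array([x,y,z])-s["tool_pos"])*1000
    print("t",round(s["time"],2),"pos",s["tool_pos"].round(4),"rot",s["tcp_rot"].round(2),"q",s["qpos"].round(1),"w",round(s["gripper_width"],4))
    print("F",s["force"].round(2),"M",s["ft_torque"].round(3))
    print("shift tool mm",d.round(2))
    if yaw is not None:
        G=R.from_euler("xyz",[180,0,yaw],degrees=True); print("turn",np.degrees((T.inv()*G).as_rotvec()).round(2))
E
python3 -c "
from bench import bot
from h import *
go(bot,.5,-.027,.13)"
```

```text
t 2.2 pos [ 0.4902 -0.0425  0.2481] rot [-1.8000e+02 -3.0000e-02  1.6575e+02] q [ 13.3   8.   -2.1  -0.  -79.9 -27.6] w 0.0856
F [ 0.1  -0.31  0.08] M [-0.046 -0.023 -0.009]
shift tool mm [ -5.72  17.48 118.06]
```

>>> step_arm:
  plan: "0 0 0 0 0 -8;0 0 0 0 0 -8;0 0 0 0 0 -8;0 0 0 0 0 -8;0 0 0 0 0 -8;0 0 0 0 0 -8;0 0 0 0 0 -8;0 0 0 0 0 -8;0 0 0 0 0 -8;0 0 0 0 0 -8"

```text
time: 3.2
tool_pos: [0.4902, -0.0426, 0.2481]
tcp_rot: [180.0, -0.0, -114.3]
force: [0.0, 0.4, -0.0]
gripper_width: 0.0854
```

>>> step_arm:
  plan: "0 0 0 0 0 -8;0 0 0 0 0 -8;0 0 0 0 0 -8;0 0 0 0 0 -8;0 0 0 0 0 -8;0 0 0 0 0 -8;0 0 0 0 0 -8;0 0 0 0 0 -8;0 0 0 0 0 -8;0 0 0 0 0 -8"

```text
time: 4.2
tool_pos: [0.4902, -0.0426, 0.2481]
tcp_rot: [180.0, 0.0, -34.2]
force: [-0.9, 0.3, -0.2]
gripper_width: 0.0853
```

>>> step_arm:
  plan: "0 0 0 0 0 -8;0 0 0 0 0 -8;0 0 0 0 0 0;0 0 0 0 0 0"

```text
time: 4.6
tool_pos: [0.4903, -0.0426, 0.2482]
tcp_rot: [180.0, 0.0, -18.8]
force: [-0.4, -0.4, -0.1]
gripper_width: 0.0856
```

```bash
python3 -c "
from bench import bot
from h import *
go(bot,.5,-.027,.13,342)"
```

```text
t 4.6 pos [ 0.4903 -0.0426  0.2482] rot [ 1.800e+02  2.000e-02 -1.879e+01] q [ 13.3   8.   -2.1  -0.  -79.9 147.9] w 0.0856
F [-0.41 -0.36 -0.1 ] M [-0.013  0.002 -0.012]
shift tool mm [  4.24 -17.9  118.16]
turn [ 0.    0.02 -0.79]
```

>>> step_arm:
  plan: "2 -9 20 0 0 0;2.2 -8.9 30 0 0 0;0 0 30 0 0 0;0 0 25 0 0 0;0 0 13 0 0 0;0 0 0 0 0 0;0 0 0 0 0 0"

```text
time: 5.3
tool_pos: [0.5004, -0.027, 0.1308]
tcp_rot: [180.0, -0.0, -18.7]
force: [0.3, 0.7, 0.8]
gripper_width: 0.0854
```

```bash
python3 -c "
from bench import bot,cams
from h import *
go(bot,.5,-.027,.077)
for n,b in(('side',(170,140,360,260)),('top',(200,120,400,270))):
    d=cams.read_camera(n)['pixels'];cv2.imwrite('pics/%s1.png'%n,cv2.resize(d[b[1]:b[3],b[0]:b[2]],None,fx=4,fy=4,interpolation=cv2.INTER_CUBIC)[:,:,::-1])
"
```

```text
t 5.3 pos [ 0.5004 -0.027   0.1308] rot [ 1.7999e+02 -3.0000e-02 -1.8660e+01] q [ 14.9  13.1 -13.5   0.  -63.4 146.5] w 0.0854
F [0.34 0.71 0.84] M [ 0.052 -0.014 -0.031]
shift tool mm [-0.41  0.08 53.81]
```

View pics/side1.png

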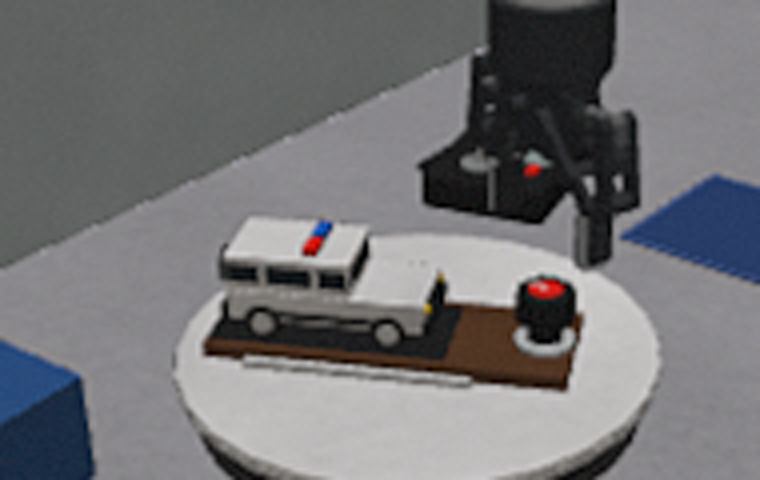

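View pics/top1.png

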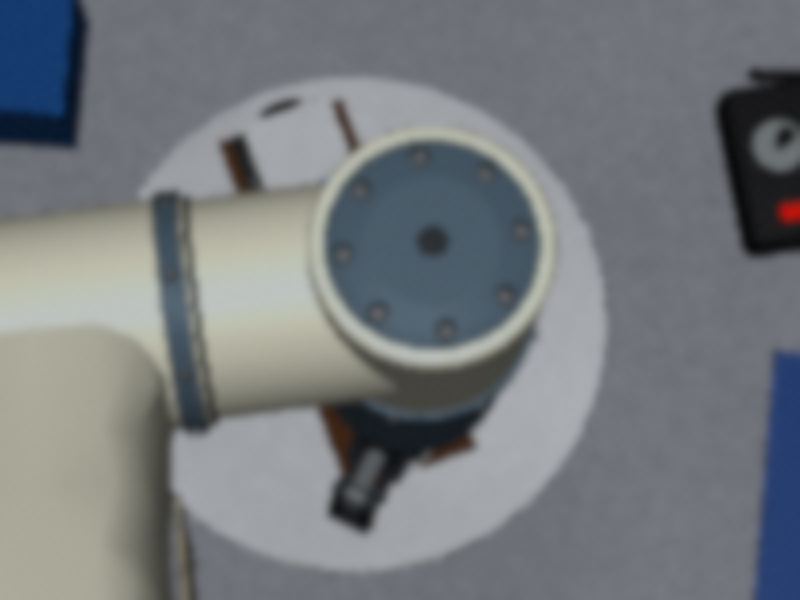

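>>> step_arm:
  plan: "0 0 15 0 0 0;0 0 15 0 0 0;0 0 12 0 0 0;0 0 8 0 0 0;0 0 3.8 0 0 0;0 0 0 0 0 0;0 0 0 0 0 0"

```text
time: 6.1
tool_pos: [0.5006, -0.0269, 0.0772]
tcp_rot: [-180.0, -0.1, -18.6]
force: [0.3, 0.7, 0.9]
gripper_width: 0.0852
```

```bash
python3 -c "
from bench import bot,cams
from h import *
go(bot,.5,-.027,.077)
for n,b in(('side',(170,140,360,260)),):
    d=cams.read_camera(n)['pixels'];cv2.imwrite('pics/%s2.png'%n,cv2.resize(d[b[1]:b[3],b[0]:b[2]],None,fx=4,fy=4,interpolation=cv2.INTER_CUBIC)[:,:,::-1])
"
```

```text
t 6.1 pos [ 0.5006 -0.0269  0.0772] rot [-1.7997e+02 -7.0000e-02 -1.8570e+01] q [ 14.9  16.2 -18.1   0.  -55.6 146.5] w 0.0852
F [0.3  0.66 0.94] M [-0.014 -0.005  0.008]
shift tool mm [-0.51  0.29  0.18]
```

View pics/side2.png

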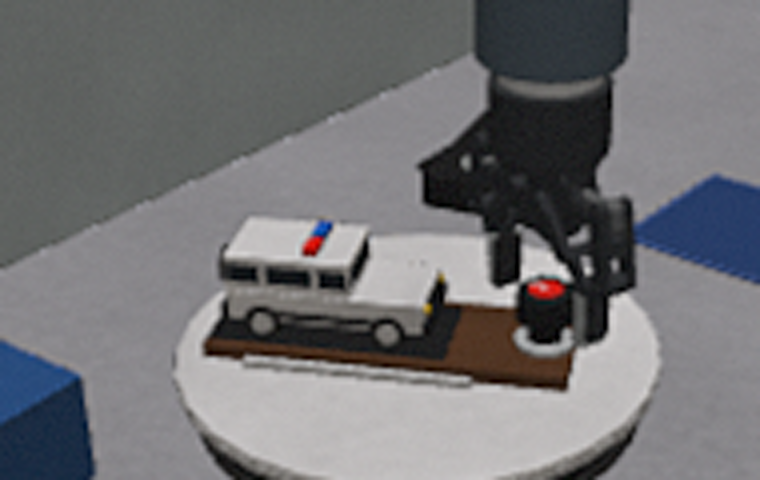

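>>> step_arm:
  plan: "0 0 0 0 0 0;0 0 0 0 0 0;0 0 0 0 0 0;0 0 0 0 0 0;0 0 0 0 0 0;0 0 0 0 0 0;0 0 0 0 0 0;0 0 0 0 0 0"
  grip: 1
  squeeze: 25

```text
time: 6.95
tool_pos: [0.5023, -0.0274, 0.0777]
tcp_rot: [-180.0, -0.3, -18.5]
force: [5.5, -4.3, 0.2]
gripper_width: 0.0395
```

```bash
python3 -c "
from bench import bot,cams
from h import *
go(bot,.5,-.027,.077)
for n,b in(('side',(170,140,360,260)),):
    d=cams.read_camera(n)['pixels'];cv2.imwrite('pics/%s3.png'%n,cv2.resize(d[b[1]:b[3],b[0]:b[2]],None,fx=4,fy=4,interpolation=cv2.INTER_CUBIC)[:,:,::-1])
"
```

```text
t 6.95 pos [ 0.5023 -0.0274  0.0777] rot [-179.97   -0.27  -18.54] q [ 1.480e+01  1.620e+01 -1.800e+01  1.000e-01 -5.550e+01  1.465e+02] w 0.0395
F [ 5.45 -4.29  0.23] M [-1.135 -1.54  -0.061]
shift tool mm [-2.36  0.32  0.65]
```

View pics/side3.png

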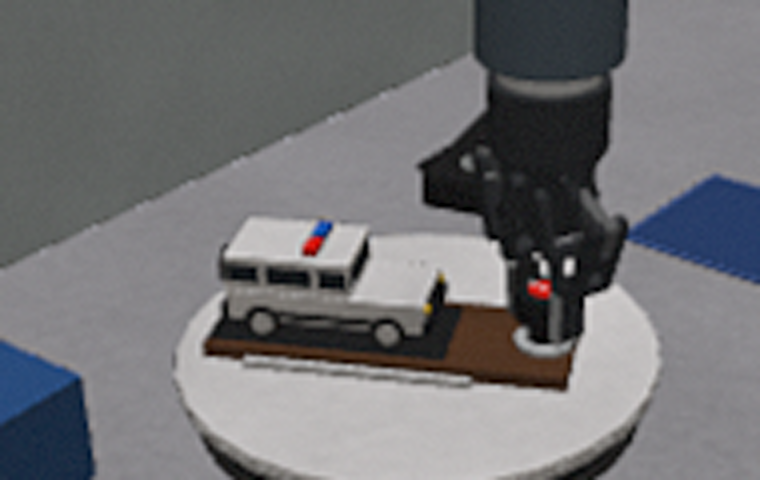

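>>> step_arm:
  plan: "1 0 0 0 0 0;1 0 0 0 0 0;0 0 0 0 0 0;0 0 0 0 0 0"

```text
time: 7.4
tool_pos: [0.5024, -0.0276, 0.0775]
tcp_rot: [-180.0, -0.1, -18.6]
force: [-0.5, 0.9, 7.5]
gripper_width: 0.0394
```

```bash
python3 -c "
from bench import bot,cams
from h import *
for i in range(1): go(bot,.5023,-.0274,.077)
"
```

```text
t 7.4 pos [ 0.5024 -0.0276  0.0775] rot [-1.7997e+02 -7.0000e-02 -1.8560e+01] q [ 14.7  16.4 -17.8   0.  -55.7 146.7] w 0.0394
F [-0.48  0.93  7.53] M [ 0.034  0.422 -0.084]
shift tool mm [-0.18 -0.1   0.52]
```

>>> step_arm:
  plan: "0 0 -0.4 0 0 0;0 0 0 0 0 3;0 0 -0.04 0 0 6;0 0 -0.04 0 0 6"

```text
time: 7.8
tool_pos: [0.5027, -0.0277, 0.0777]
tcp_rot: [-180.0, -0.1, -33.8]
force: [1.5, -1.6, 2.6]
gripper_width: 0.0398
```

```bash
python3 -c "
from bench import bot,cams
from h import *
go(bot,.5023,-.0274,.077)
"
```

```text
t 7.8 pos [ 0.5027 -0.0277  0.0777] rot [-1.7996e+02 -9.0000e-02 -3.3770e+01] q [ 1.470e+01  1.640e+01 -1.780e+01  1.000e-01 -5.570e+01  1.315e+02] w 0.0398
F [ 1.54 -1.58  2.57] M [-0.386 -0.428  0.193]
shift tool mm [-0.48  0.    0.65]
```

>>> step_arm:
  plan: "0 0 -0.045 0 0 8;0 0 -0.045 0 0 8"

```text
time: 8.0
tool_pos: [0.503, -0.0278, 0.0778]
tcp_rot: [-179.9, -0.1, -49.8]
force: [2.8, -4.0, 2.0]
gripper_width: 0.0396
```

```bash
cat > m.py <<'E'
from bench import bot
from h import *
go(bot,.5023,-.0274,.077)
E
python3 m.py
```

```text
t 8.0 pos [ 0.503  -0.0278  0.0778] rot [-1.7993e+02 -1.1000e-01 -4.9850e+01] q [ 1.470e+01  1.640e+01 -1.780e+01  1.000e-01 -5.570e+01  1.154e+02] w 0.0396
F [ 2.79 -4.04  1.97] M [-0.835 -0.752  0.178]
shift tool mm [-0.77  0.22  0.76]
```

>>> step_arm:
  plan: "0 0 -0.045 0 0 8;0 0 -0.045 0 0 8"

```text
time: 8.2
tool_pos: [0.5031, -0.0281, 0.0778]
tcp_rot: [-179.9, -0.1, -65.9]
force: [3.6, -4.0, 1.1]
gripper_width: 0.0394
```

```bash
python3 m.py
```

```text
t 8.2 pos [ 0.5031 -0.0281  0.0778] rot [-1.799e+02 -1.100e-01 -6.585e+01] q [ 14.7  16.4 -17.8   0.1 -55.7  99.4] w 0.0394
F [ 3.63 -3.96  1.06] M [-1.31  -1.064  0.155]
shift tool mm [-0.98  0.44  0.84]
```

>>> step_arm:
  plan: "0.8 0 -0.045 0 0 8;0.4 0 -0.045 0 0 8"

```text
time: 8.4
tool_pos: [0.5033, -0.0286, 0.0779]
tcp_rot: [-179.9, -0.0, -81.9]
force: [1.7, 0.1, 3.2]
gripper_width: 0.0395
```

```bash
python3 m.py
```

```text
t 8.4 pos [ 0.5033 -0.0286  0.0779] rot [-1.7988e+02 -1.0000e-02 -8.1870e+01] q [ 14.6  16.4 -17.7   0.  -55.8  83.5] w 0.0395
F [1.66 0.14 3.24] M [ 0.34  -0.356  0.211]
shift tool mm [-1.3   0.83  0.91]
```

>>> step_arm:
  plan: "0 0 -0.045 0 0 8;0 0 -0.045 0 0 8"

```text
time: 8.6
tool_pos: [0.5033, -0.0288, 0.078]
tcp_rot: [-179.9, -0.0, -97.9]
force: [1.1, -1.4, 2.3]
gripper_width: 0.0397
```

```bash
python3 m.py
```

```text
t 8.6 pos [ 0.5033 -0.0288  0.078 ] rot [-1.7989e+02 -1.0000e-02 -9.7860e+01] q [ 14.6  16.4 -17.7   0.1 -55.8  67.5] w 0.0397
F [ 1.15 -1.43  2.25] M [-0.627 -0.577  0.136]
shift tool mm [-1.27  1.17  0.95]
```

>>> step_arm:
  plan: "0.3 0 -0.045 0 0 8;0 0 -0.045 0 0 8"

```text
time: 8.8
tool_pos: [0.5032, -0.0292, 0.0781]
tcp_rot: [-179.9, 0.0, -113.9]
force: [1.7, -2.2, 3.3]
gripper_width: 0.0397
```

```bash
python3 m.py
```

```text
t 8.8 pos [ 0.5032 -0.0292  0.0781] rot [-1.7989e+02  2.0000e-02 -1.1387e+02] q [ 14.6  16.4 -17.7   0.1 -55.8  51.5] w 0.0397
F [ 1.72 -2.18  3.27] M [-0.686 -0.497  0.128]
shift tool mm [-1.24  1.53  1.05]
```

>>> step_arm:
  plan: "0 0 -0.045 0 0 8;0 0 -0.045 0 0 8"

```text
time: 9.0
tool_pos: [0.503, -0.0294, 0.0781]
tcp_rot: [-179.9, 0.0, -129.9]
force: [1.2, -2.2, 2.2]
gripper_width: 0.0395
```

```bash
python3 m.py
```

```text
t 9.0 pos [ 0.503  -0.0294  0.0781] rot [-1.7990e+02  2.0000e-02 -1.2986e+02] q [ 14.5  16.4 -17.7   0.1 -55.8  35.5] w 0.0395
F [ 1.25 -2.25  2.21] M [-0.993 -0.442  0.075]
shift tool mm [-1.08  1.85  1.14]
```

>>> step_arm:
  plan: "0 0 -0.045 0 0 8"

```text
time: 9.1
tool_pos: [0.5029, -0.0295, 0.0782]
tcp_rot: [-179.9, 0.0, -137.9]
force: [1.0, -3.4, 4.3]
gripper_width: 0.0396
```

```bash
python3 m.py
```

```text
t 9.1 pos [ 0.5029 -0.0295  0.0782] rot [-1.7991e+02  1.0000e-02 -1.3786e+02] q [ 14.5  16.4 -17.7   0.1 -55.9  27.5] w 0.0396
F [ 1.02 -3.41  4.27] M [-1.085 -0.356  0.155]
shift tool mm [-0.96  2.02  1.16]
```

>>> step_arm:
  plan: "0 0 -0.045 0 0 8"

```text
time: 9.2
tool_pos: [0.5028, -0.0296, 0.0782]
tcp_rot: [-179.9, 0.0, -145.9]
force: [-0.2, -3.0, 3.3]
gripper_width: 0.0397
```

```bash
python3 m.py
```

```text
t 9.2 pos [ 0.5028 -0.0296  0.0782] rot [-179.91    0.   -145.86] q [ 14.5  16.4 -17.7   0.1 -55.9  19.5] w 0.0397
F [-0.2  -2.97  3.28] M [-1.155 -0.178  0.151]
shift tool mm [-0.82  2.14  1.18]
```

>>> step_arm:
  plan: "0 -0.5 -0.045 0 0 8;0 0 -0.045 0 0 8"

```text
time: 9.4
tool_pos: [0.5026, -0.0298, 0.0782]
tcp_rot: [-180.0, -0.0, -161.9]
force: [-1.3, -1.8, 4.3]
gripper_width: 0.0394
```

```bash
python3 m.py
```

```text
t 9.4 pos [ 0.5026 -0.0298  0.0782] rot [-1.7996e+02 -2.0000e-02 -1.6188e+02] q [ 14.5  16.4 -17.7   0.1 -56.    3.6] w 0.0394
F [-1.32 -1.84  4.35] M [-0.649  0.432  0.094]
shift tool mm [-0.52  2.4   1.21]
```

>>> step_arm:
  plan: "0 0 -0.045 0 0 8;0 0 -0.045 0 0 8"

```text
time: 9.6
tool_pos: [0.5022, -0.0299, 0.0782]
tcp_rot: [-179.9, -0.0, -177.9]
force: [-3.0, -2.5, 6.0]
gripper_width: 0.0397
```

```bash
python3 m.py
```

```text
t 9.6 pos [ 0.5022 -0.0299  0.0782] rot [-1.7995e+02 -4.0000e-02 -1.7789e+02] q [ 14.5  16.4 -17.7   0.  -56.  -12.4] w 0.0397
F [-3.01 -2.45  6.04] M [-0.635  0.66   0.104]
shift tool mm [-0.16  2.51  1.21]
```

>>> step_arm:
  plan: "0.6 0 -0.1 0 0 8;0 0 -0.1 0 0 8"

```text
time: 9.8
tool_pos: [0.5019, -0.0299, 0.0783]
tcp_rot: [-180.0, -0.0, 166.1]
force: [-1.0, -1.8, 4.1]
gripper_width: 0.0395
```

```bash
python3 m.py
```

```text
t 9.8 pos [ 0.5019 -0.0299  0.0783] rot [-179.95   -0.    166.11] q [ 14.5  16.3 -17.7   0.  -55.9 -28.4] w 0.0395
F [-1.03 -1.77  4.08] M [-0.653  0.271  0.045]
shift tool mm [0.18 2.5  1.29]
```

>>> step_arm:
  plan: "0 0 -0.1 0 0 8"

```text
time: 9.9
tool_pos: [0.5017, -0.0298, 0.0784]
tcp_rot: [-179.9, -0.0, 158.1]
force: [-1.8, -2.2, 3.8]
gripper_width: 0.04
```

```bash
python3 m.py
```

```text
t 9.9 pos [ 0.5017 -0.0298  0.0784] rot [-1.7995e+02 -1.0000e-02  1.5811e+02] q [ 14.5  16.3 -17.7   0.  -56.  -36.4] w 0.04
F [-1.82 -2.23  3.77] M [-0.537  0.355 -0.025]
shift tool mm [0.39 2.49 1.35]
```

>>> step_arm:
  plan: "0 0 -0.06 0 0 8"

```text
time: 10.0
tool_pos: [0.5016, -0.0298, 0.0783]
tcp_rot: [-179.9, -0.0, 150.1]
force: [-2.1, -0.7, 4.7]
gripper_width: 0.0397
```

```bash
python3 m.py
```

```text
t 10.0 pos [ 0.5016 -0.0298  0.0783] rot [-1.7994e+02 -3.0000e-02  1.5010e+02] q [ 14.5  16.3 -17.7   0.  -56.  -44.4] w 0.0397
F [-2.07 -0.66  4.68] M [-0.372  0.578  0.08 ]
shift tool mm [0.58 2.44 1.34]
```

```bash
cat > avg.py <<'E'
from bench import bot,cams
import numpy as np
a=[]
for i in range(10):
    cams.read_camera("top");s=bot.read_state();a.append(np.r_[s["force"],s["ft_torque"],s["joint_torque"][5]])
a=np.array(a);print(s["time"],s["tcp_rot"].round(2),"mean",a.mean(0).round(3),"sd",a.std(0).round(3))
E
python3 avg.py
```

```text
10.5 [-1.7995e+02 -2.0000e-02  1.5068e+02] mean [-2.305 -1.669  5.181 -0.642  0.717 -0.028 -0.14 ] sd [0.361 0.493 0.452 0.037 0.054 0.02  0.504]
```

>>> step_arm:
  plan: "0 0 -0.02 0 0 4"

```text
time: 10.6
tool_pos: [0.5015, -0.0297, 0.0784]
tcp_rot: [-179.9, -0.0, 146.6]
force: [-3.1, -2.4, 6.3]
gripper_width: 0.0398
```

```bash
python3 m.py
```

```text
t 10.6 pos [ 0.5015 -0.0297  0.0784] rot [-1.7994e+02 -3.0000e-02  1.4663e+02] q [ 14.5  16.3 -17.7   0.  -56.  -47.9] w 0.0398
F [-3.15 -2.37  6.25] M [-0.46   0.939  0.075]
shift tool mm [0.65 2.38 1.36]
```

>>> step_arm:
  plan: "0 0 -0.02 0 0 4"

```text
time: 10.7
tool_pos: [0.5015, -0.0297, 0.0784]
tcp_rot: [-179.9, -0.0, 142.5]
force: [-2.7, -0.4, 6.0]
gripper_width: 0.04
```

```bash
python3 m.py
```

```text
t 10.7 pos [ 0.5015 -0.0297  0.0784] rot [-1.7994e+02 -3.0000e-02  1.4252e+02] q [ 14.5  16.3 -17.7   0.  -56.  -52. ] w 0.04
F [-2.66 -0.42  6.01] M [-0.4    0.966 -0.003]
shift tool mm [0.76 2.33 1.37]
```

>>> step_arm:
  plan: "0 0 -0.02 0 0 4"

```text
time: 10.8
tool_pos: [0.5014, -0.0297, 0.0784]
tcp_rot: [-179.9, -0.0, 138.5]
force: [-3.5, -0.9, 7.0]
gripper_width: 0.0397
```

```bash
python3 m.py;python3 avg.py
```

```text
t 10.8 pos [ 0.5014 -0.0297  0.0784] rot [-1.7994e+02 -3.0000e-02  1.3851e+02] q [ 14.5  16.3 -17.7   0.  -56.  -56. ] w 0.0397
F [-3.5  -0.87  6.95] M [-0.32   1.037  0.041]
shift tool mm [0.85 2.27 1.4 ]
11.3 [-1.7994e+02 -3.0000e-02  1.3868e+02] mean [-3.322 -1.247  6.041 -0.411  1.007 -0.028 -0.052] sd [0.336 0.381 0.482 0.034 0.034 0.025 0.199]
```

>>> step_arm:
  plan: "0 0 0 0 0 0;0 0 0 0 0 0;0 0 0 0 0 0;0 0 0 0 0 0;0 0 0 0 0 0"
  grip: -1

```text
time: 11.8
tool_pos: [0.502, -0.0294, 0.0781]
tcp_rot: [-180.0, -0.0, 138.4]
force: [0.0, -1.2, -0.0]
gripper_width: 0.0854
```

>>> step_arm:
  plan: "0 0 -5 0 0 0;0 0 -15 0 0 0;0 0 -25 0 0 0;0 0 -25 0 0 0;0 0 -15 0 0 0;0 0 0 0 0 0;0 0 0 0 0 0"

```text
time: 12.5
tool_pos: [0.5019, -0.0293, 0.1631]
tcp_rot: [180.0, -0.0, 138.4]
force: [-0.8, -0.2, -0.5]
gripper_width: 0.0853
```

```bash
python3 -c "
from bench import bot
from h import *
go(bot,.6265,.0365,.163,117.3)"; python3 avg.py
```

```text
t 12.5 pos [ 0.5019 -0.0293  0.1631] rot [ 1.7997e+02 -1.0000e-02  1.3842e+02] q [ 14.5  11.8 -10.1  -0.  -68.1 -56.1] w 0.0853
F [-0.77 -0.16 -0.52] M [ 0.063 -0.005  0.002]
shift tool mm [-49.52 131.97   0.15]
turn [ 2.000e-02 -2.000e-02  2.112e+01]
13.0 [-1.7998e+02 -1.0000e-02  1.3843e+02] mean [ 0.174 -0.205  0.009  0.01  -0.005  0.011  0.001] sd [0.667 0.744 0.573 0.025 0.042 0.023 0.   ]
```

>>> step_arm:
  plan: "-6.5 17 0 0 0 0;-12 33 0 0 0 0;-12 33 0 0 0 0;-12 32 0 0 0 0;-7 17 0 0 0 0;0 0 0 0 0 7;0 0 0 0 0 7;0 0 0 0 0 7.1;0 0 0 0 0 0;0 0 0 0 0 0"

```text
time: 14.0
tool_pos: [0.6266, 0.0364, 0.1631]
tcp_rot: [-180.0, -0.0, 117.5]
force: [0.9, 0.7, 0.7]
gripper_width: 0.0853
```

```bash
python3 -c "
from bench import bot,cams
from h import *
go(bot,.6265,.0365,.088,117.3)
for n,b in(('side',(170,140,360,260)),):
    d=cams.read_camera(n)['pixels'];cv2.imwrite('pics/%s4.png'%n,cv2.resize(d[b[1]:b[3],b[0]:b[2]],None,fx=4,fy=4,interpolation=cv2.INTER_CUBIC)[:,:,::-1])
"
```

```text
t 14.0 pos [0.6266 0.0364 0.1631] rot [-179.99   -0.    117.51] q [ 17.6  25.4   9.4  -0.  -74.  -80.1] w 0.0853
F [0.86 0.69 0.67] M [0.001 0.073 0.043]
shift tool mm [ 1.000e-01 -5.000e-02  7.506e+01]
turn [-0.01 -0.    0.21]
```

View pics/side4.png

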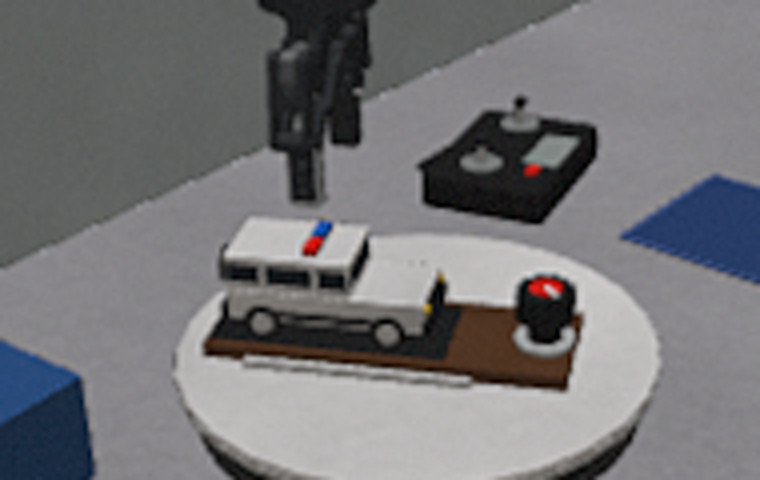

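>>> step_arm:
  plan: "0 0 10 0 0 0.2;0 0 15 0 0 0;0 0 20 0 0 0;0 0 18 0 0 0;0 0 8 0 0 0;0 0 4 0 0 0;0 0 0 0 0 0;0 0 0 0 0 0"

```text
time: 14.85
tool_pos: [0.6272, 0.0365, 0.0891]
tcp_rot: [179.9, 0.0, 117.1]
force: [-0.2, -0.7, -0.2]
gripper_width: 0.0853
```

```bash
python3 -c "
from bench import bot,cams
from h import *
go(bot,.6265,.0365,.088,117.3)
for n,b in(('side',(170,140,360,260)),):
    d=cams.read_camera(n)['pixels'];cv2.imwrite('pics/%s5.png'%n,cv2.resize(d[b[1]:b[3],b[0]:b[2]],None,fx=4,fy=4,interpolation=cv2.INTER_CUBIC)[:,:,::-1])
"
```

```text
t 14.85 pos [0.6272 0.0365 0.0891] rot [1.7992e+02 3.0000e-02 1.1714e+02] q [ 17.6  28.3   2.8   0.  -64.4 -80.4] w 0.0853
F [-0.16 -0.71 -0.18] M [ 0.021  0.015 -0.019]
shift tool mm [ 0.33 -0.65  1.07]
turn [ 0.08  0.03 -0.16]
```

View pics/side5.png

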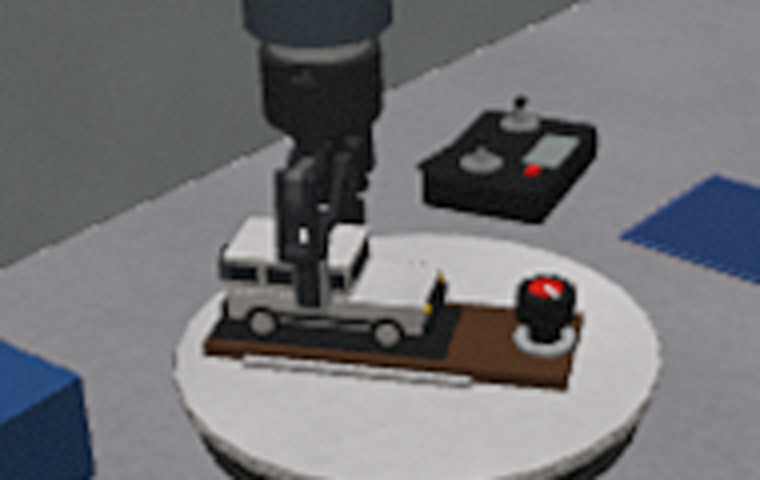

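Near finger sits beside the cabin at crop (308,280), centred on the car. Closing.

>>> step_arm:
  plan: "0 0 0 0 0 0;0 0 0 0 0 0;0 0 0 0 0 0;0 0 0 0 0 0;0 0 0 0 0 0;0 0 0 0 0 0;0 0 0 0 0 0;0 0 0 0 0 0"
  grip: 1
  squeeze: 30

```text
time: 15.7
tool_pos: [0.6271, 0.0363, 0.0889]
tcp_rot: [179.9, 0.0, 117.1]
force: [0.6, -1.3, 5.9]
gripper_width: 0.0558
```

```bash
python3 m.py; python3 avg.py
```

```text
t 15.7 pos [0.6271 0.0363 0.0889] rot [1.7994e+02 4.0000e-02 1.1713e+02] q [ 17.6  28.3   2.7   0.  -64.4 -80.4] w 0.0558
F [ 0.6  -1.31  5.91] M [-0.247  0.1    0.05 ]
shift tool mm [   0.19 -140.15   11.72]
16.2 [1.7994e+02 4.0000e-02 1.1713e+02] mean [-0.515 -0.888  5.524 -0.208  0.113  0.064 -0.061] sd [0.264 0.48  0.493 0.037 0.022 0.018 0.   ]
```

>>> step_arm:
  plan: "0 0 -0.5 0 0 0;0 1 0 0 0 0;0 2 0 0 0 0;0 0 0 0 0 0"

```text
time: 16.6
tool_pos: [0.6281, 0.037, 0.0889]
tcp_rot: [-179.8, 0.0, 117.1]
force: [-5.2, -2.9, 7.9]
gripper_width: 0.0551
```

```bash
python3 m.py
```

```text
t 16.6 pos [0.6281 0.037  0.0889] rot [-179.82    0.    117.1 ] q [ 17.6  28.5   3.2   0.  -64.8 -80.5] w 0.0551
F [-5.16 -2.92  7.86] M [-0.96   1.416 -0.056]
shift tool mm [ 2.000e-02 -1.413e+02  1.233e+01]
```

>>> step_arm:
  plan: "0 0 -0.7 0 0 0;0 1 0 0 0 0;0 1 0 0 0 0;0 0 0 0 0 0"

```text
time: 17.0
tool_pos: [0.6307, 0.0388, 0.0889]
tcp_rot: [-179.9, -0.0, 117.1]
force: [-3.5, -2.0, 1.9]
gripper_width: 0.0556
```

```bash
python3 m.py; python3 avg.py
```

```text
t 17.0 pos [0.6307 0.0388 0.0889] rot [-1.7993e+02 -3.0000e-02  1.1711e+02] q [ 17.7  28.8   3.6  -0.  -64.9 -80.5] w 0.0556
F [-3.55 -2.01  1.91] M [-0.782  0.985 -0.139]
shift tool mm [  -0.38 -144.4    12.1 ]
17.5 [-1.7999e+02 -3.0000e-02  1.1712e+02] mean [-2.692 -1.354  0.067 -0.587  0.621 -0.11   0.108] sd [0.881 0.452 1.284 0.107 0.178 0.028 0.019]
```

>>> step_arm:
  plan: "0 3 0 0 0 0;0 5 0 0 0 0;0 7 0 0 0 0;0 7 0 0 0 0;0 7 0 0 0 0;0 7 0 0 0 0;0 7 0 0 0 0;0 6 0 0 0 0;0 4 0 0 0 0;0 2 0 0 0 0"

```text
time: 18.5
tool_pos: [0.6804, 0.064, 0.0892]
tcp_rot: [-180.0, -0.0, 117.1]
force: [-0.1, -0.8, -4.0]
gripper_width: 0.0557
```

>>> step_arm:
  plan: "0 1 0 0 0 0;0 0 0 0 0 0;0 0 0 0 0 0"

```text
time: 18.8
tool_pos: [0.6808, 0.0641, 0.0895]
tcp_rot: [-180.0, -0.0, 117.1]
force: [1.0, 0.0, -5.2]
gripper_width: 0.056
```

```bash
python3 -c "
from bench import bot,cams
from h import *
go(bot,.493,-.336,.2,90)
for n,b in(('side',(170,140,360,260)),):
    d=cams.read_camera(n)['pixels'];cv2.imwrite('pics/%s6.png'%n,cv2.resize(d[b[1]:b[3],b[0]:b[2]],None,fx=4,fy=4,interpolation=cv2.INTER_CUBIC)[:,:,::-1])
"
```

```text
t 18.8 pos [0.6808 0.0641 0.0895] rot [-180.     -0.    117.12] q [ 18.4  34.2  13.   -0.  -68.9 -81.3] w 0.056
F [ 0.98  0.05 -5.22] M [ 0.071 -0.04   0.06 ]
shift tool mm [-270.55 -349.55 -110.51]
turn [-0.   -0.   27.12]
```

View pics/side6.png

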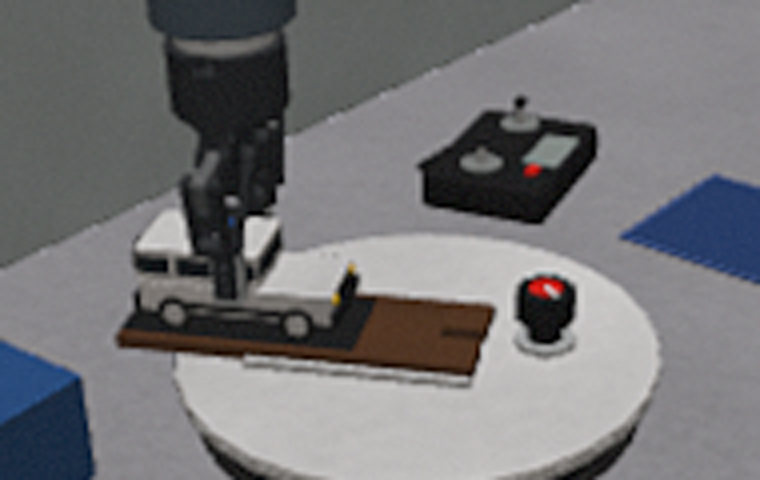

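>>> step_arm:
  plan: "0 0 -2 0 0 0;0 0 -6 0 0 0;0 0 -12 0 0 0;0 0 -16 0 0 0;0 0 -18 0 0 0;0 0 -18 0 0 0;0 0 -16 0 0 0;0 0 -10 0 0 0;0 0 -5 0 0 0;0 0 0 0 0 0"
  squeeze: 40

```text
time: 19.85
tool_pos: [0.6812, 0.0643, 0.1932]
tcp_rot: [179.9, 0.0, 117.1]
force: [0.4, -0.7, -5.1]
gripper_width: 0.0553
```

```bash
python3 -c "
from bench import bot,cams
from h import *
go(bot,.493,-.336,.2,90)
for n,b in(('side',(130,100,360,260)),('top',(200,90,480,330))):
    d=cams.read_camera(n)['pixels'];cv2.imwrite('pics/%s7.png'%n,cv2.resize(d[b[1]:b[3],b[0]:b[2]],None,fx=2.5,fy=2.5,interpolation=cv2.INTER_CUBIC)[:,:,::-1])
"
```

```text
t 19.85 pos [0.6812 0.0643 0.1932] rot [1.7993e+02 1.0000e-02 1.1712e+02] q [ 18.4  31.1  23.2   0.  -81.9 -81.3] w 0.0553
F [ 0.44 -0.74 -5.11] M [-0.017 -0.03  -0.022]
shift tool mm [-270.53 -349.96   -7.18]
turn [ 0.07 -0.   27.12]
```

View pics/side7.png

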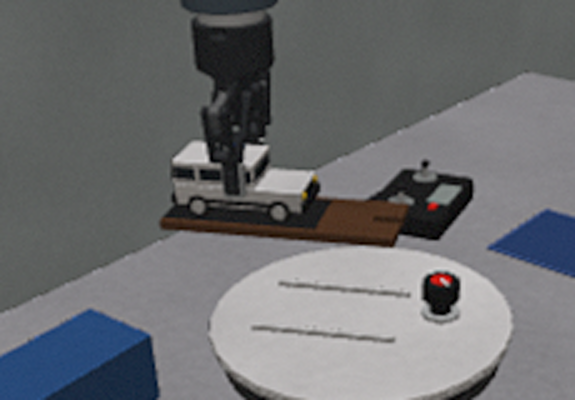

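View pics/top7.png

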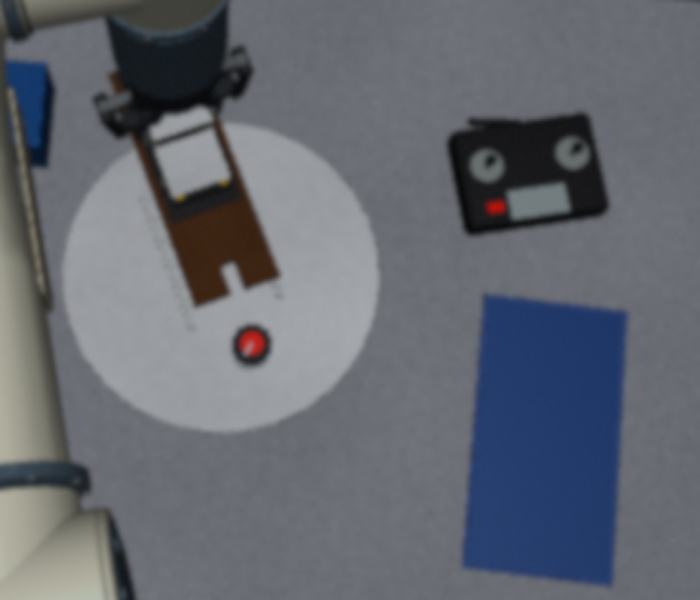

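>>> step_arm:
  plan: "-5 -6.5 0 0 0 0;-10 -13 0 0 0 0;-15 -19.4 0 0 0 0;-18 -23.3 0 0 0 0;-18 -23.3 0 0 0 0;-18 -23.3 0 0 0 0;-18 -23.3 0 0 0 0;-18 -23.3 0 0 0 0;-18 -23.3 0 0 0 0;-18 -23.3 0 0 0 0"

```text
time: 20.95
tool_pos: [0.5705, -0.1688, 0.1924]
tcp_rot: [-180.0, 0.0, 117.1]
force: [0.6, -0.4, -5.7]
gripper_width: 0.0556
```

>>> step_arm:
  plan: "-18 -23.3 0 0 0 0;-18 -23.3 0 0 0 0;-18 -23.3 0 0 0 0;-18 -23.3 0 0 0 0;-18 -23.3 0 0 0 0;-14 -18 0 0 0 0;-8 -10.5 0 0 0 0;-2.5 -3 0 0 0 0;0 0 0 0 0 2;0 0 0 0 0 4"

```text
time: 21.95
tool_pos: [0.4926, -0.3357, 0.1923]
tcp_rot: [180.0, -0.0, 111.0]
force: [-0.0, -0.1, -5.3]
gripper_width: 0.0554
```

>>> step_arm:
  plan: "0 0 0 0 0 5;0 0 0 0 0 5;0 0 0 0 0 5;0 0 0 0 0 4;0 0 0 0 0 2;0 0 0 0 0 0;0 0 0 0 0 0"

```text
time: 22.65
tool_pos: [0.4928, -0.3356, 0.1924]
tcp_rot: [180.0, -0.0, 90.2]
force: [0.1, 0.6, -5.2]
gripper_width: 0.0556
```

```bash
python3 -c "
from bench import bot,cams
from h import *
go(bot,.4915,-.336,.1,90)
for n,b in(('side',(130,100,450,260)),('top',(200,90,480,330))):
    d=cams.read_camera(n)['pixels'];cv2.imwrite('pics/%s8.png'%n,cv2.resize(d[b[1]:b[3],b[0]:b[2]],None,fx=2.5,fy=2.5,interpolation=cv2.INTER_CUBIC)[:,:,::-1])
"
```

```text
t 22.65 pos [ 0.4928 -0.3356  0.1924] rot [ 1.800e+02 -1.000e-02  9.021e+01] q [-19.3  21.    7.1  -0.  -76.  -70.5] w 0.0556
F [ 0.06  0.56 -5.19] M [ 0.024 -0.005 -0.011]
shift tool mm [-0.39 -1.34 92.36]
turn [ 0.   -0.01  0.21]
```

View pics/side8.png

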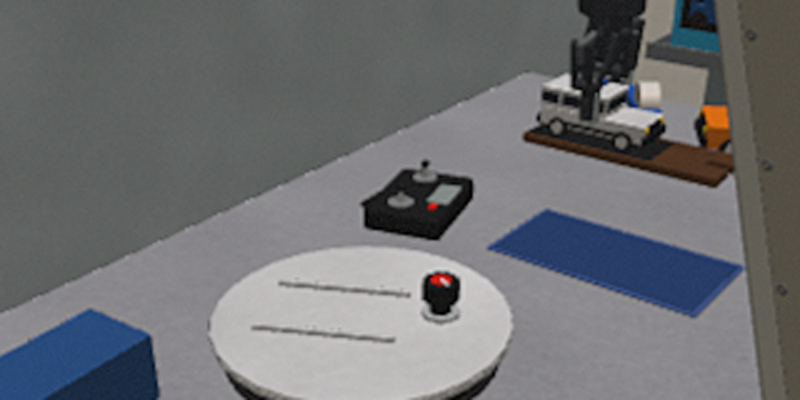

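View pics/top8.png

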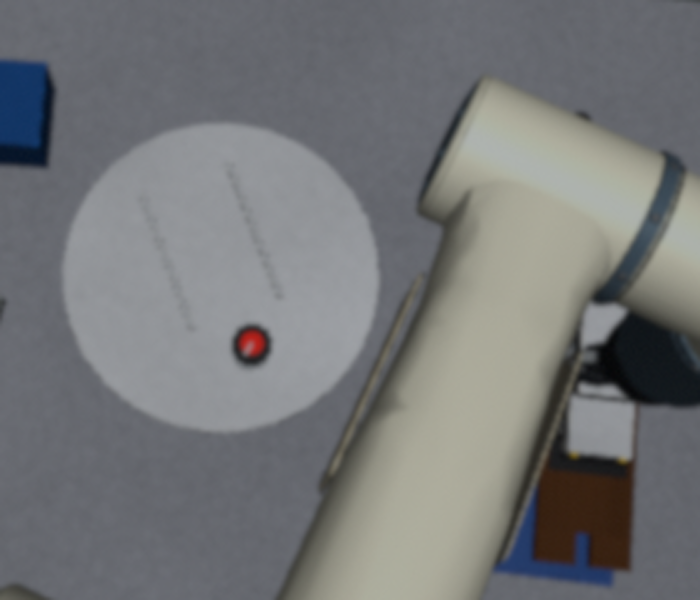

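>>> step_arm:
  plan: "0 -1 5 0 0 0;0 0 12 0 0 0;0 0 18 0 0 0;0 0 20 0 0 0;0 0 20 0 0 0;0 0 20 0 0 0;0 0 16 0 0 0;0 0 10 0 0 0;0 0 6 0 0 0;0 0 3 0 0 0"

```text
time: 23.75
tool_pos: [0.4917, -0.3361, 0.0619]
tcp_rot: [-180.0, -0.0, 90.1]
force: [0.5, 0.5, -4.7]
gripper_width: 0.0554
```

>>> step_arm:
  plan: "0 0 2 0 0 0;0 0 2 0 0 0;0 0 1.5 0 0 0;0 0 0 0 0 0;0 0 0 0 0 0"

```text
time: 24.25
tool_pos: [0.4919, -0.3361, 0.0571]
tcp_rot: [180.0, 0.0, 90.1]
force: [-0.5, 1.3, -6.0]
gripper_width: 0.0554
```

```bash
python3 -c "
from bench import bot,cams
from h import *
go(bot,.4915,-.336,.052,90)
for n,b in(('side',(290,100,490,260)),):
    d=cams.read_camera(n)['pixels'];cv2.imwrite('pics/%s9.png'%n,cv2.resize(d[b[1]:b[3],b[0]:b[2]],None,fx=3.5,fy=3.5,interpolation=cv2.INTER_CUBIC)[:,:,::-1])
"
```

```text
t 24.25 pos [ 0.4919 -0.3361  0.0571] rot [1.7998e+02 1.0000e-02 9.0130e+01] q [-19.3  26.8  -5.    0.  -58.2 -70.6] w 0.0554
F [-0.54  1.26 -5.96] M [-0.019 -0.028 -0.025]
shift tool mm [ 0.13 -0.36  5.12]
turn [0.02 0.01 0.13]
```

View pics/side9.png

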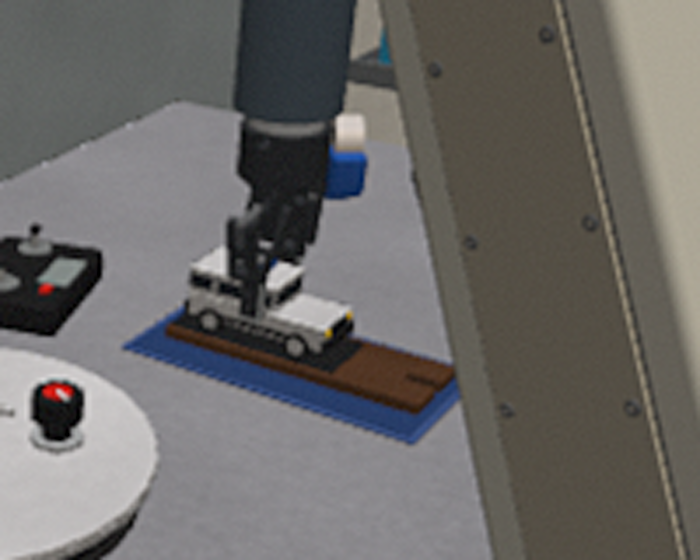

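>>> step_arm:
  plan: "0 0 1.5 0 0 0;0 0 1.5 0 0 0;0 0 1 0 0 0;0 0 0 0 0 0;0 0 0 0 0 0"

```text
time: 24.8
tool_pos: [0.4917, -0.3361, 0.0529]
tcp_rot: [-180.0, -0.0, 90.1]
force: [0.2, 0.2, -4.3]
gripper_width: 0.0557
```

>>> step_arm:
  plan: "0 0 0.5 0 0 0;0 0 0.5 0 0 0;0 0 0 0 0 0"

```text
time: 25.1
tool_pos: [0.4918, -0.3361, 0.052]
tcp_rot: [180.0, 0.0, 90.1]
force: [-0.3, -0.1, -4.4]
gripper_width: 0.0556
```

>>> step_arm:
  plan: "0 0 0.5 0 0 0;0 0 0.5 0 0 0;0 0 0 0 0 0"

```text
time: 25.4
tool_pos: [0.4918, -0.3361, 0.0519]
tcp_rot: [180.0, 0.0, 90.1]
force: [-3.5, 4.3, 5.8]
gripper_width: 0.0557
```

```bash
python3 avg.py
```

```text
25.9 [1.7997e+02 3.0000e-02 9.0140e+01] mean [-3.596  3.703  5.135  1.24   1.094 -0.076  0.068] sd [0.546 0.648 0.445 0.026 0.031 0.024 0.   ]
```

>>> step_arm:
  plan: "0 0 -0.5 0 0 0;0 0 0 0 0 0"

```text
time: 26.1
tool_pos: [0.4918, -0.3361, 0.0519]
tcp_rot: [180.0, 0.0, 90.1]
force: [-2.1, 4.2, 4.7]
gripper_width: 0.0559
```

>>> step_arm:
  plan: "0 0 0 0 0 0;0 0 0 0 0 0;0 0 0 0 0 0;0 0 0 0 0 0;0 0 0 0 0 0;0 0 0 0 0 0"
  grip: -1

```text
time: 26.7
tool_pos: [0.4918, -0.3361, 0.0513]
tcp_rot: [180.0, 0.0, 90.1]
force: [-0.0, -0.6, 0.0]
gripper_width: 0.0854
```

>>> step_arm:
  plan: "0 0 -3 0 0 0;0 0 -10 0 0 0;0 0 -20 0 0 0;0 0 -30 0 0 0;0 0 -30 0 0 0;0 0 -30 0 0 0;0 0 -15 0 0 0;0 0 0 0 0 0;0 0 0 0 0 0"

```text
time: 27.6
tool_pos: [0.4917, -0.3359, 0.1896]
tcp_rot: [180.0, -0.0, 90.1]
force: [0.1, -0.0, -0.3]
gripper_width: 0.0854
```

```bash
python3 -c "
from bench import bot,cams
from h import *
go(bot,.4915,-.336,.052,90)
for n,b in(('side',(130,100,450,340)),('top',(100,90,480,330))):
    d=cams.read_camera(n)['pixels'];cv2.imwrite('pics/%s10.png'%n,cv2.resize(d[b[1]:b[3],b[0]:b[2]],None,fx=2,fy=2,interpolation=cv2.INTER_CUBIC)[:,:,::-1])
"
```

```text
t 27.6 pos [ 0.4917 -0.3359  0.1896] rot [ 1.7996e+02 -1.0000e-02  9.0120e+01] q [-19.3  21.    6.6  -0.  -75.6 -70.6] w 0.0854
F [ 0.09 -0.02 -0.32] M [-0.005  0.021  0.019]
shift tool mm [ -0.16  -0.29 137.59]
turn [ 0.04 -0.01  0.12]
```

View pics/side10.png

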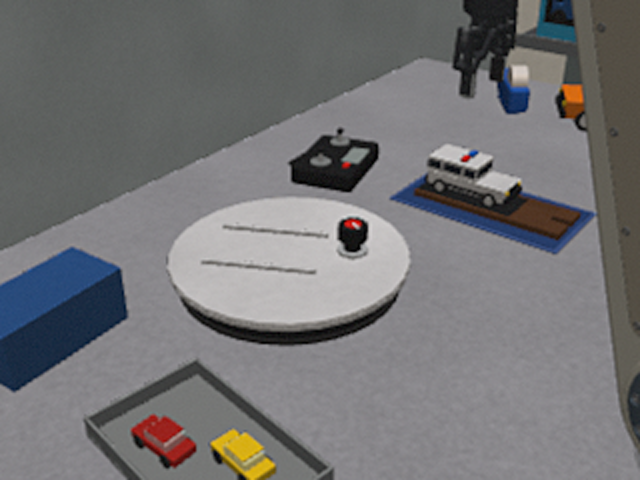

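View pics/top10.png

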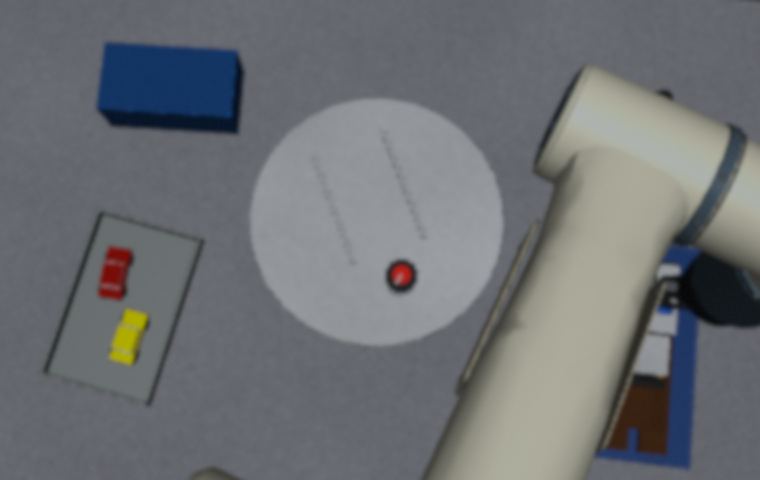

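The model stands level on the mat, wholly inside its edges (side crop around (500,195)). The knob is on its stud, the gripper is clear, and the other goods are where they were. I'm handing in the job.

```bash
python3 -c "
from bench import bot
bot.finish_job()"
```

```text
the job is handed in; nothing more can be done
```

The model car is off the turntable and standing on the blue mat, and the job was handed in at about 28 s of robot time.

- **Knob:** I turned it clockwise about 203° in all, until the turning torque fell from about 0.13 N m to about 0.03 N m. The single torque readings were noisy. I judged the let-go from several of them together, and put the turn beyond it at 30–45°, inside the quarter-turn limit. I had no direct measurement of the knob's rise.
- **Drawing out:** The model slid back about 60 mm along the strips with roughly 3–6 N of pull, which confirmed it was free. I then lifted it clear of the knob.
- **Setting down:** It touched the mat at about 5 N before I let go. The last pictures show it upright and wholly on the mat, with the car about 32 mm from the mat's centre as reckoned from the gripper position. Its plinth is close to centred on the mat.
- **Last checks:** The knob is on its stud, the other goods appear undisturbed, and the gripper is open about 140 mm above where it let go, with no force on it. No check failed. The gripped knob centre lay about 2 mm from the camera estimate, and I corrected for that. From the top camera the arm hid part of the mat and the transmitter, so that final check rests mainly on the side view.

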